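Run a thread gauge down a stud and report short thread

ROBOT

A 6-joint arm with a two-finger parallel gripper is mounted at the origin on the work surface. World frame = base frame: x ahead of the robot, y to its left, z up, the work surface at z = 0. Lengths are in mm, angles in rad, forces in N, time in s.
With the tool pointing down it reaches from about 350 to 875 mm from the base axis. Payload 4.2 kg.
Tool frame: the origin (TCP) lies midway between the tips of the shut fingers; the grasp point (between the pads) lies 19 mm behind it (arm.tcp_to_grasp is the distance from the TCP to the grasp point, in mm); z points along the fingers, y is the line along which they close (so a half turn about z gives the same grasp; the last joint's range is limited). The gripper opens to 85 mm and grips with 20 to 120 N. Pads are 22 mm wide; open, the fingers measure 114 mm over their backs; the gripper's body (76 mm by 85 mm) begins 54 mm behind the grasp point. The pads swing forward as they close: fully open they stand 13 mm farther back than shut.
Start: joints at [-0.945, 0.385, 0.008, 0, -1.194, -0.259], TCP at [224.158, -583.397, 231.312] pointing down, gripper open.
Joint ranges: [-3.14, 3.14], [-1.21, 2.06], [-1.07, 1.41], [-3.16, 2.05], [-2.99, -0.16], [-3.1, 3.1]. Speed limits (rad/s): [2.79, 2.79, 3.14, 3.14, 3.14, 3.14].

INTERFACE

Orientations are given as a unit quaternion [x, y, z, w].
In Python, from bench import arm gives the robot as it stands.
- The arm moves only by the tool arm_command, never from a script. Its argument "rows" is a list of rows, each a list of 2 entries, a list of its own where there are three numbers: the shift along the tool's x, y, z as a fraction of full scale, then the turn, a rotation vector about the tool's x, y, z as a fraction of full scale. In form: [[[x, y, z], [wx, wy, wz]], ...]. A call has 1 to 5 rows; each row is the pose to reach, as a shift and turn from the pose commanded when the call began, along the tool's axes at that moment, turning the shorter way round; what a row does not reach only later rows make up. Full scale, the value 1, is 0.25 m for a shift and 180 degrees for a turn. A row lasts 1/10 s, in which the tool goes at most 50 mm and 8.59 degrees, less where a joint would pass 70% of its speed; a pose out of reach is approached as far as the arm can. A call with a number of a shift or a turn outside -1 to 1 is refused whole. A call with a gripper value outside its range is refused whole. "grip" is the opening, from 0 (shut) to 1 (fully open), set as the call begins (left out, the last holds). The fingers move at their own pace and stop on an object; the grip force is fixed at half the most. Time passes only in rows, so rows that repeat a pose let the fingers close. It gives the time, the measured TCP pose, the force, the opening and the grip force at its end, in the units of the state.
- arm.read_state(): the state, without advancing time (a new reading comes with each control period).
- arm.get_image(name): name is "side" or "top"; returns (picture, depth): 480x640x3 uint8, blue, green, red; 480x640 float32, mm along the optical axis (not along the pixel's ray), 0 where there is no reading.
- arm.camera_info(name): a dict with "fx", "fy", "cx", "cy" (pixels), "k1" (the pictures are not rectified: a ray, as slopes to the right and down, at radius r is drawn at 1 + k1 r^2 times it, then the intrinsics apply), "extrinsics" (4x4, takes a point from camera to world coordinates). Camera axes: x right, y down, z forward; pixel columns grow to the right and rows downward; lengths in mm; the calibration is good to about 2 mm. A picture is of the moment at which its call begins. camera_info takes no time and is no camera call.
- arm.job_done(): hands the job in; it is judged then, once.
Trained networks look in the newest picture that a camera, given by its name, has taken for a name from the list of things; names that differ only in an ending like _2 or _b are one class to them, and where a whole thing is asked for, a point or a joint stands for the part that bears it (a point fixed in the world has none). Each returns a list of dicts, best first, with "score" (0 to 1); they miss things now and then, are a little off and sometimes report something else, mostly with a low value. They report only what shows in the picture. A call takes as long as a camera call. They do not tell look-alikes from the thing itself.
- arm.spot_in(camera, query): "position" ([column, row] in pixels, amid what is visible of it).
The state is a dict: "clock": time; "joints": joint angles; "joint_vel": joint speeds; "joint_efforts": joint torques, N m; "position": TCP position; "ee_rot": TCP orientation; "contact_force": force on the tool from outside, world axes, zero at the start; "wrist_torque": the same for the moment, N m; "gripper_width": finger opening in mm; "grasp_force": force on a finger pad.
Only numpy, scipy, OpenCV 4.12 (cv2) and the standard library are available. Lean on these libraries where they do the work, as an engineer would, in place of code of your own. Each camera call takes 0.05 s, during which the arm holds its last target. There are 200 camera calls.

TASK

Screw the knurled ring gauge down the upright stud, clockwise seen from above and turning only the ring, until it binds and drags the stud and its pointer round by roughly 15 degrees (never as much as 45). Count how far the ring turned on the thread before it bound: if it was at least three quarters of a turn push the result lever fully over away from the robot, and if it was less pull it fully over towards the robot. Let go, and leave the spare gauge, spray can and wrench where they are.

Things in the scene. Friction and masses are not known exactly. Their poses are not given: they have to be found in the camera images.
- fixture: Gauging fixture bolted to the bench: square grey base 120 x 120 x 28 mm carrying a round aluminium housing 84 mm in diameter, top 60 mm above the bench. Origin: centre of the underside, on the bench; z up, through the stud axis. It stands in one of two places (the lever in the other), yawed up to 0.5 rad.
- ring: Knurled steel ring gauge, 46 mm diameter, 18 mm high, already started on the stud, underside 103 to 113 mm above the bench. Origin: underside centre, on the stud axis; z up. Dark line on its top at its own -x. Screws down clockwise 4 mm a turn, drag 0.05 N m; after 0.4 to 1.1 turns (hidden, not told by its height) it stops dead and turns only with the stud. Does not run back.
- lever_base: Block 70 x 50 x 25 mm of the result lever, bolted to the bench. Origin: centre of the underside; its -x side faces the robot, yawed up to 0.4 rad. The lever swings in the block's x-z plane about a pivot 22 mm above the bench at the block's centre.
- lever (a joint): Result lever angle (rad): 0 = fully towards the robot (leans 0.5 rad to the block's -x), 1.0 = fully away (leans 0.5 rad to +x), 0.5 upright. Starts near upright, between 0.4 and 0.6. Stays where left; about 0.06 N m of friction.
- lever_tip (a point): Centre of the black ball (26 mm diameter) at the end of the lever's 10 mm rod, 80 mm from the pivot.
- spare_gauge: Bystander: loose steel ring 60 mm diameter, 22 mm high, lying flat. Origin: centre of its underside.
- spray: Bystander: blue spray can 52 mm diameter, 170 mm high, standing. Origin: centre of its underside.
- wrench: Bystander: steel open-end wrench 170 mm long, lying flat. Origin: underside near its middle.
- clutch (a joint): Angle (rad) by which the collet, with stud and pointer, has been dragged round in the fixture: 0 at the start, grows clockwise seen from above. The collet is a slipping clutch: it holds still up to 0.5 N m, then slips at that torque and stays where it is left.
- stud: Threaded steel stud, 20 mm diameter, on the fixture's axis, with the dark collet that grips it (44 mm diameter, 61 to 75 mm above the bench) and a pointer sweeping 15-degree divisions on the housing. Origin: on the axis, at the collet's underside; the stud's top is 151 mm above the bench. Not to be touched: turn only the ring.
There are look-alikes about, which are no part of the job. There is more than one size of the lever_base; the job needs the largest.

How it is judged (in metres and radians):
On the way:
1. the ring gauge has run down and, bound on the thread, has begun to drag the stud round (value of joint clutch above 0.08 rad and distance of ring from where it was at the start of the episode above 0.0014 m), for 0.1 s.
At the end, for the whole second after the job is handed in: Ring run down at least 1.4 mm until bound, stud dragged 0.08 to 0.8 rad, lever within 0.12 rad of an end: away if the ring came down 3 mm (3/4 turn) or more, towards the robot if less (either is accepted within 0.3 mm of 3 mm). Nothing held (all of step 1 and value of joint clutch below 0.8 rad and ((distance of ring from where it was at the start of the episode above 0.0027 m and value of joint lever above 0.88 rad) or (distance of ring from where it was at the start of the episode below 0.0033 m and value of joint lever below 0.12 rad))); the robot touches nothing.
It fails at once if the stud is dragged round by 45 degrees or more (value of joint clutch above 0.8 rad).
It fails at once if the spare gauge, spray can or wrench is moved by more than 20 mm (distance of any of spare_gauge, spray, wrench from where it was at the start of the episode above 0.02 m).
It fails at once if the robot presses on the stud or its collet (contact force between any of the fingers, the arm and stud above 2 N).
It also fails if it takes over 72 s, if anything falls off the work surface, if the arm or the gripper's body presses on something with over 40 N, if the wrist force passes 120 N, or if a joint passes its speed limit or range.

## Working session

There is one attempt and no reset: what is moved stays moved. The work goes in short steps, Python scripts to look and compute and a tool call to move; the robot and the scene stay as the last step left them, time stands still between calls to the robot, and variables do not carry over. Pictures are saved under pics/ and viewed, at most 10 in all, crops included, and the job is handed in when it is done.

Besides the shell and the picture viewer there is one more tool, called after "Emit:" by a JSON object that holds its "name" and its "arguments". arm_command: Moves the arm, as the interface text tells. Shift numbers are shares of 0.25 m and turn numbers shares of 180 degrees, none past 1 either way. Its arguments: {"type":"object","properties":{"rows":{"type":"array","items":{"type":"array"}},"grip":{"type":"number"}},"required":["rows"]}

```bash
mkdir -p pics; ls; cat > h.py <<'E'
import numpy as np, cv2
from bench import arm
def look(cam,fn=None):
    im,d=arm.get_image(cam)
    if fn: cv2.imwrite(f'pics/{fn}.png',im)
    np.savez(f'{cam}.npz',im=im,d=d); return im,d
def ray(cam,u,v):
    c=arm.camera_info(cam); x=np.array([(u-c['cx'])/c['fx'],(v-c['cy'])/c['fy']]); s=x.copy()
    for _ in range(20): s=x/(1+c['k1']*(s@s))
    E=np.array(c['extrinsics']); return E,np.array([s[0],s[1],1.])
def at_depth(cam,u,v,z):
    E,r=ray(cam,u,v); return E[:3,:3]@(r*z)+E[:3,3]
def at_z(cam,u,v,h):
    E,r=ray(cam,u,v); w=E[:3,:3]@r; return E[:3,3]+w*(h-E[2,3])/w[2]
E
python3 - <<'E'
from h import *
for cam in('side','top'):
    im,d=look(cam,cam+'0')
    c=arm.camera_info(cam);print(cam,np.round(np.array(c['extrinsics'])[:3],3).tolist(),c['fx'],c['k1'])
    for q in('fixture','ring','lever_base','lever_tip','spare_gauge','spray','wrench','stud'):
        for r in arm.spot_in(cam,q)[:4]:
            u,v=r['position'];z=d[int(v),int(u)]
            print(q,round(r['score'],2),round(u),round(v),np.round(at_depth(cam,u,v,z)) if z else None)
print(arm.read_state())
E
```

```text
pics
side [[-0.997, -0.062, 0.047, 553.551], [-0.078, 0.737, -0.672, 983.236], [0.007, -0.673, -0.739, 1161.002]] 587.0644928391318 -0.12273328009498491
fixture 0.66 335 310 [582. 175.  62.]
ring 0.79 338 289 [576. 165. 128.]
lever_base 0.74 392 202 None
lever_base 0.61 351 193 [ 562. -261.   32.]
lever_base 0.55 362 214 [ 529. -168.   41.]
lever_tip 0.6 397 192 [ 435. -241.   64.]
lever_tip 0.49 368 197 [ 516. -171.  101.]
lever_tip 0.38 357 181 [ 547. -352.   -0.]
spare_gauge 0.8 263 248 [788. -60.  -3.]
spare_gauge 0.46 363 215 [ 525. -173.   31.]
spray 0.74 311 364 [618. 370. 139.]
wrench 0.6 368 169 [ 515. -403.    3.]
stud 0.62 336 298 [580. 159.  83.]
top [[-0.022, -0.995, 0.097, 524.015], [-1.0, 0.022, -0.007, -2.3], [0.005, -0.097, -0.995, 1103.446]] 486.2561556883099 0.04313882702570011
fixture 0.71 242 259 [572. 139. 125.]
ring 0.64 241 248 [594. 142. 124.]
ring 0.58 146 241 [610. 321. 158.]
lever_base 0.9 391 280 [ 524. -173.   30.]
lever_base 0.87 434 258 [ 570. -270.   25.]
lever_base 0.75 427 308 [ 461. -249.   25.]
lever_tip 0.66 396 276 [ 532. -170.  116.]
lever_tip 
[... 286 characters left out ...]
': array([-9.45406265e-01,  3.84671947e-01,  7.92095829e-03, -3.90565594e-05,
       -1.19399166e+00, -2.58593478e-01]), 'joint_vel': array([-0.00122634,  0.00074885,  0.0004844 ,  0.00025745, -0.00017571,
       -0.00165008]), 'joint_efforts': array([ 6.65018069e-05, -3.92075086e+01,  1.88613242e+01,  4.19053629e+00,
       -3.86804995e-04,  1.08450305e-06]), 'position': array([ 224.16739293, -583.39869291,  231.33144304]), 'ee_rot': array([-1.82364857e-01,  9.83230928e-01, -1.64905694e-05,  2.78925919e-05]), 'contact_force': array([-0.19138212, -0.40543447,  1.18954144]), 'wrist_torque': array([ 0.03535104, -0.01865817, -0.05489695]), 'grasp_force': 0.0, 'gripper_width': 85.79595591512799}
```

```bash
python3 - <<'E'
from h import *
im=cv2.imread('pics/top0.png')
a=cv2.resize(im[195:325,175:305],(400,400),interpolation=cv2.INTER_CUBIC)
b=cv2.resize(im[220:350,360:490],(400,400),interpolation=cv2.INTER_CUBIC)
cv2.imwrite('pics/crop0.png',np.hstack([a,b]))
# block & stud geometry by depth
d=np.load('top.npz')['d']
P=np.array([[at_depth('top',u,v,d[v,u]) for u in range(180,500)] for v in range(200,350)])
def box(n,m):
    p=P[m][:,:2]; 
    r=cv2.minAreaRect(p.astype(np.float32)); print(n,len(p),np.round(p.mean(0),1),np.round(r[0],1),np.round(r[1],1),round(r[2],1),'z',P[m][:,2].mean().round(1))
X,Y,Z=P[...,0],P[...,1],P[...,2]
box('A',(np.hypot(X-524,Y+173)<55)&(abs(Z-26)<7))
box('B',(np.hypot(X-570,Y+270)<45)&(abs(Z-22)<9))
box('C',(np.hypot(X-461,Y+249)<45)&(abs(Z-22)<9))
box('stud',(np.hypot(X-576,Y-146)<35)&(Z>143))
box('ring',(np.hypot(X-576,Y-146)<40)&(Z>110)&(Z<138))
box('tipA',(np.hypot(X-524,Y+173)<60)&(Z>85))
box('housing',(np.hypot(X-576,Y-146)<60)&(Z>53)&(Z<66))
box('base',(np.hypot(X-576,Y-146)<100)&(Z>20)&(Z<35))
E
```

```text
Traceback (most recent call last):
  File "h.py", line 12, in at_depth
    E,r=ray(cam,u,v); return E[:3,:3]@(r*z)+E[:3,3]
        ~~~^^^^^^^^^
  File "h.py", line 8, in ray
    c=arm.camera_info(cam); x=np.array([(u-c['cx'])/c['fx'],(v-c['cy'])/c['fy']]); s=x.copy()
ValueError: time passes only in moves, steps and waits
```

View pics/top0.png

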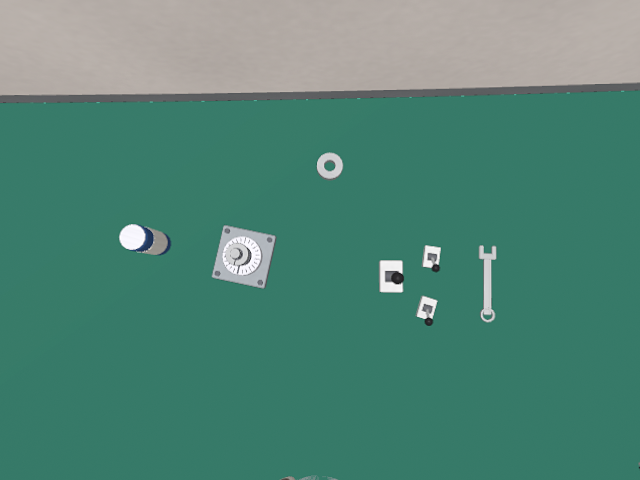

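View pics/crop0.png

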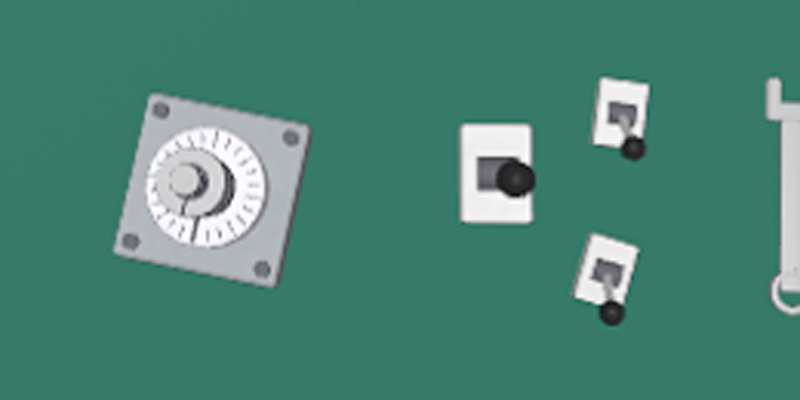

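View pics/side0.png

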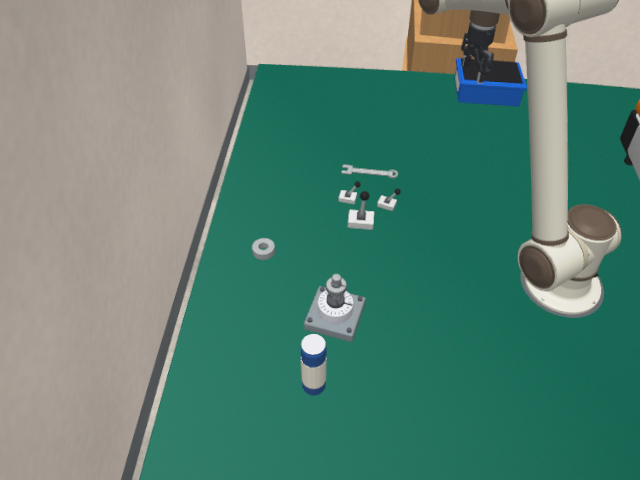

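The top view shows the fixture at (242,257). There are three lever blocks: a large one at (391,277) and two small ones at (432,258) and (428,308). The crop confirms that the large block at (391,277) is the result lever. The spray can is at (144,240), the spare ring at (329,165) and the wrench at (487,283). The only ring on a stud is the one on the fixture; the loose ring at (329,165) is the spare.

```bash
cat > h.py <<'E'
import numpy as np, cv2
from bench import arm
C={c:arm.camera_info(c) for c in('side','top')}
def look(cam,fn=None):
    im,d=arm.get_image(cam)
    if fn: cv2.imwrite(f'pics/{fn}.png',im)
    np.savez(f'{cam}.npz',im=im,d=d); return im,d
def rays(cam,uv):
    c=C[cam]; x=(np.atleast_2d(uv)-[c['cx'],c['cy']])/[c['fx'],c['fy']]; s=x.copy()
    for _ in range(20): s=x/(1+c['k1']*(s**2).sum(-1,keepdims=True))
    return np.c_[s,np.ones(len(s))]
def cloud(cam,d):
    v,u=np.mgrid[:480,:640]; E=np.array(C[cam]['extrinsics'])
    return ((rays(cam,np.c_[u.ravel(),v.ravel()])*d.reshape(-1,1))@E[:3,:3].T+E[:3,3]).reshape(480,640,3)
E
python3 - <<'E'
from h import *
for cam in('top','side'):
    d=np.load(cam+'.npz')['d']; P=cloud(cam,d); X,Y,Z=P[...,0],P[...,1],P[...,2]; ok=d>0
    def box(n,m):
        m=m&ok; p=P[m][:,:2]
        if len(p)<3: return print(n,len(p))
        r=cv2.minAreaRect(p.astype(np.float32)); print(cam,n,len(p),np.round(p.mean(0),1),'rect',np.round(r[0],1),np.round(r[1],1),round(r[2],1),'z',np.median(P[m][:,2]).round(1))
    f=np.hypot(X-578,Y-148)
    box('stud',(f<35)&(Z>145)&(Z<160)); box('ring',(f<40)&(Z>118)&(Z<136)); box('dial',(f<60)&(Z>55)&(Z<66)); box('base',(f<100)&(Z>22)&(Z<34))
    l=np.hypot(X-522,Y+173)
    box('blockA',(l<50)&(Z>20)&(Z<30)); box('ball',(l<60)&(Z>88)); box('rod',(l<60)&(Z>40)&(Z<85))
    for n,x,y in(('spray',612,322),('spare',788,-50)): box(n,(np.hypot(X-x,Y-y)<60)&(Z>(120 if n=='spray' else 12)))
E
```

```text
top stud 88 [582.1 150.4] rect [582.3 150.3] [18.6 18.8] 3.9 z 150.5
top ring 330 [582.2 149.3] rect [582.8 150.2] [45.9 45. ] 45.7 z 125.7
top dial 696 [580.4 145.1] rect [582.2 151.5] [81.8 81.6] 88.7 z 60.0
top base 1645 [580.9 147.3] rect [582.5 150.8] [120.2 119.7] 77.0 z 28.0
top blockA 516 [ 531.7 -171.2] rect [ 531.4 -174. ] [49.7 68.5] 88.5 z 25.2
top ball 129 [ 526.9 -172.4] rect [ 526.8 -173.1] [24.6 23.7] 24.7 z 110.9
top rod 3 [ 532.3 -169.8] rect [ 532.5 -169.7] [0.9 4.6] 66.6 z 42.3
top spray 744 [615.3 336.4] rect [616.9 340.4] [48.9 48.5] 39.8 z 168.9
top spare 455 [783.3 -43.9] rect [783.9 -43.9] [58.4 58.4] 11.4 z 22.1
side stud 64 [582.2 152.1] rect [582.2 150.4] [19.5 20.8] 52.2 z 151.3
side ring 234 [581.7 157.5] rect [582.5 152.2] [45.5 46.1] 58.9 z 126.8
side dial 508 [581.7 162.4] rect [581.9 155.6] [76.4 82.8] 88.7 z 61.2
side base 1048 [580.8 171.4] rect [582.4 150.6] [125.9 121.2] 76.5 z 29.0
side blockA 266 [ 531.3 -170.7] rect [ 531.1 -175.6] [60.4 69.7] 87.6 z 25.9
side ball 77 [ 526.3 -167.9] rect [ 525.4 -167.5] [25.4 23.6] 10.2 z 108.5
side rod 42 [ 529.1 -172.2] rect [ 529.1 -172.6] [11.1 12.6] 10.3 z 60.1
side spray 754 [615.5 351.7] rect [615.9 345. ] [50.7 50.1] 57.8 z 167.7
side spare 324 [783.3 -41.1] rect [784.3 -44.4] [59.1 63. ] 0.8 z 22.8
```

```bash
cat >> h.py <<'E'
from scipy.spatial.transform import Rotation as Ro
def plan(target,dyaw=0,n=1,st=None,nd=4):
    """n calls to a world position, tool kept down, yaw change dyaw deg (CCW +)"""
    st=st or arm.read_state(); p=np.array(st['position']); R=Ro.from_quat(st['ee_rot'])
    x=R.as_matrix()[:,0]; yaw=np.arctan2(x[1],x[0]); D=(np.array(target)-p)/n
    R1=Ro.from_euler('z',yaw+np.radians(dyaw))*Ro.from_rotvec([np.pi,0,0])
    for k in range(n):
        tot=Ro.from_euler('z',np.radians(-dyaw/n*(n-1-k)))*R1
        rv=(R.inv()*tot).as_rotvec()/np.pi; s=R.inv().apply(D)/250
        print(np.round(s,nd).tolist(),np.round(rv,nd).tolist()); R=tot
E
python3 - <<'E'
from h import *
plan([582.4,150.4,200],252.5,6)
E
```

```text
[-0.3984, 0.371, 0.0209] [-0.0, 0.0, -0.2338]
[-0.5443, 0.0084, 0.0209] [0.0, 0.0, -0.2338]
[-0.4096, -0.3586, 0.0209] [0.0, 0.0, -0.2338]
[-0.0636, -0.5406, 0.0209] [-0.0, 0.0, -0.2338]
[0.3151, -0.4439, 0.0209] [0.0, 0.0, -0.2338]
[0.5314, -0.1183, 0.0209] [-0.0, 0.0, -0.2338]
```

Emit:
{"name": "arm_command", "arguments": {"rows": [[[-0.398,0.371,0.021],[0,0,-0.234]],[[-0.398,0.371,0.021],[0,0,-0.234]],[[-0.398,0.371,0.021],[0,0,-0.234]],[[-0.398,0.371,0.021],[0,0,-0.234]],[[-0.398,0.371,0.021],[0,0,-0.234]]], "grip": 1}}

```text
clock: 1.4
position: [284.5, -460.1, 226.6]
ee_rot: [-0.527, 0.85, -0.0, 0.0]
contact_force: [-0.4, -0.0, 0.3]
gripper_width: 85.4
grasp_force: 0.0
```

```bash
python3 -c "
from h import *
s=arm.read_state();print(s['joints'],s['position'],s['ee_rot'])"
```

```text
[-7.17088923e-01  2.45167528e-01 -2.06942773e-01  6.89123507e-05
 -1.11771908e+00  2.56476140e-01] [ 284.5108759 -460.1126987  226.6480943] [-5.27034038e-01  8.49844037e-01 -4.71190399e-04  1.12620034e-04]
```

Emit:
{"name": "arm_command", "arguments": {"rows": [[[-0.544,0.008,0.021],[0,0,-0.234]],[[-0.544,0.008,0.021],[0,0,-0.234]],[[-0.544,0.008,0.021],[0,0,-0.234]],[[-0.544,0.008,0.021],[0,0,-0.234]],[[-0.544,0.008,0.021],[0,0,-0.234]]]}}

```text
clock: 1.9
position: [344.1, -337.8, 221.2]
ee_rot: [0.797, -0.604, 0.0, -0.0]
contact_force: [-0.6, -0.9, -0.2]
gripper_width: 85.6
grasp_force: 0.0
```

Emit:
{"name": "arm_command", "arguments": {"rows": [[[-0.41,-0.358,0.021],[0,0,-0.234]],[[-0.41,-0.358,0.021],[0,0,-0.234]],[[-0.41,-0.358,0.021],[0,0,-0.234]],[[-0.41,-0.358,0.021],[0,0,-0.234]],[[-0.41,-0.358,0.021],[0,0,-0.234]]]}}

```text
clock: 2.4
position: [403.4, -215.3, 215.8]
ee_rot: [0.961, -0.277, 0.0, -0.0]
contact_force: [-0.4, 0.1, 1.2]
gripper_width: 85.5
grasp_force: 0.0
```

Emit:
{"name": "arm_command", "arguments": {"rows": [[[-0.064,-0.54,0.021],[0,0,-0.234]],[[-0.064,-0.54,0.021],[0,0,-0.234]],[[-0.064,-0.54,0.021],[0,0,-0.234]],[[-0.064,-0.54,0.021],[0,0,-0.234]],[[-0.064,-0.54,0.021],[0,0,-0.234]]]}}

```text
clock: 2.9
position: [462.6, -92.9, 210.3]
ee_rot: [0.996, 0.087, 0.0, -0.0]
contact_force: [0.1, -0.3, -0.1]
gripper_width: 85.6
grasp_force: 0.0
```

Emit:
{"name": "arm_command", "arguments": {"rows": [[[0.315,-0.444,0.021],[0,0,-0.234]],[[0.315,-0.444,0.021],[0,0,-0.234]],[[0.315,-0.444,0.021],[0,0,-0.234]],[[0.315,-0.444,0.021],[0,0,-0.234]],[[0.315,-0.444,0.021],[0,0,-0.234]]]}}

```text
clock: 3.4
position: [521.9, 29.6, 204.8]
ee_rot: [0.899, 0.439, -0.0, -0.0]
contact_force: [-0.2, -0.2, 0.8]
gripper_width: 85.9
grasp_force: 0.0
```

Emit:
{"name": "arm_command", "arguments": {"rows": [[[0.53,-0.118,0.021],[0,0,-0.234]],[[0.53,-0.118,0.021],[0,0,-0.234]],[[0.53,-0.118,0.021],[0,0,-0.234]],[[0.53,-0.118,0.021],[0,0,-0.234]],[[0.53,-0.118,0.021],[0,0,-0.234]]]}}

```text
clock: 3.9
position: [580.9, 151.8, 199.2]
ee_rot: [0.681, 0.732, -0.0, -0.0]
contact_force: [-0.2, -0.1, -0.6]
gripper_width: 85.3
grasp_force: 0.0
```

```bash
python3 -c "
from h import *
s=arm.read_state();print(s['joints'],s['position'],s['ee_rot'],s['clock'])
plan([582.4,150.4,94],0,1)"
```

```text
[ 5.25045280e-01  3.67380591e-01 -1.02384736e-01 -7.67808860e-05
 -1.10187804e+00  2.68933199e+00] [580.88028642 151.84065055 199.15498321] [ 6.80923673e-01  7.32354266e-01 -3.94999364e-04 -1.56584379e-04] 3.9
[-0.0061, 0.006, 0.4206] [-0.0003, 0.0001, -0.0]
```

Emit:
{"name": "arm_command", "arguments": {"rows": [[[-0.006,0.006,0.1],[0,0,-0.1]],[[-0.006,0.006,0.2],[0,0,-0.1]],[[-0.006,0.006,0.3],[0,0,-0.1]],[[-0.006,0.006,0.38],[0,0,-0.1]],[[-0.006,0.006,0.42],[0,0,-0.1]]]}}

```text
clock: 4.4
position: [581.3, 148.7, 92.8]
ee_rot: [0.561, 0.828, -0.001, -0.001]
contact_force: [0.5, 0.3, 0.3]
gripper_width: 85.1
grasp_force: 0.0
```

Emit:
{"name": "arm_command", "arguments": {"rows": [[[0,0,0],[0,0,0]],[[0,0,0],[0,0,0]],[[0,0,0],[0,0,0]]]}}

```text
clock: 4.7
position: [583.1, 149.5, 96.2]
ee_rot: [0.561, 0.828, 0.001, 0.001]
contact_force: [-0.8, 0.1, -0.3]
gripper_width: 85.5
grasp_force: 0.0
```

```bash
python3 - <<'E'
from h import *
im,d=look('side')
cv2.imwrite('pics/side1.png',cv2.resize(im[190:390,240:440],(600,600),interpolation=cv2.INTER_CUBIC))
s=arm.read_state();print(s['joints'],s['position'],s['ee_rot'],s['clock'],s['contact_force'])
E
```

```text
[ 5.19833174e-01  4.69808067e-01 -2.26169374e-01  3.00440830e-04
 -8.72148680e-01  3.00109062e+00] [583.02583958 149.48814518  96.20282775] [5.61034943e-01 8.27791034e-01 1.14850552e-03 6.90431028e-04] 4.75 [ 0.78738645 -0.72325957 -0.57772346]
```

View pics/side1.png

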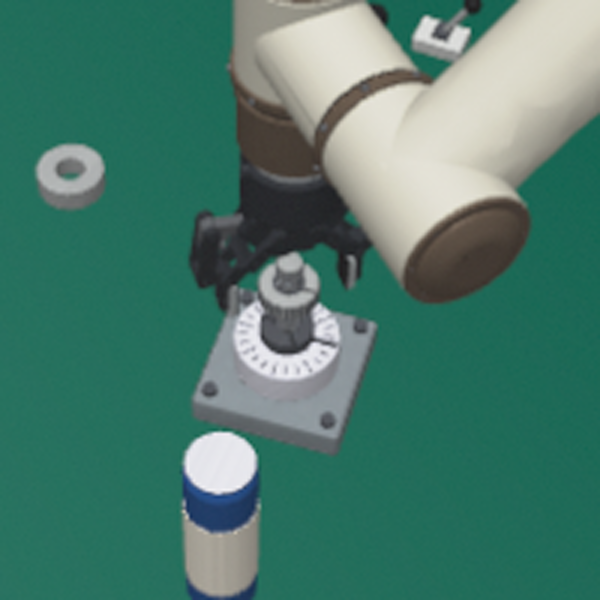

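The side crop shows the open fingers straddling the ring, with tips near (235,300) and (350,270) and the ring at (288,285). Next I close.

Emit:
{"name": "arm_command", "arguments": {"rows": [[[0,0,0],[0,0,0]],[[0,0,0],[0,0,0]],[[0,0,0],[0,0,0]],[[0,0,0],[0,0,0]],[[0,0,0],[0,0,0]]], "grip": 0}}

```text
clock: 5.25
position: [583.1, 149.5, 95.7]
ee_rot: [0.561, 0.828, 0.001, 0.001]
contact_force: [1.1, -0.6, 3.2]
gripper_width: 44.3
grasp_force: 60.7
```

Emit:
{"name": "arm_command", "arguments": {"rows": [[[0,0,0],[0,0,0]],[[0,0,0],[0,0,0]],[[0,0,0],[0,0,0]],[[0,0,0],[0,0,0]]]}}

```text
clock: 5.65
position: [583.1, 149.5, 95.6]
ee_rot: [0.561, 0.828, 0.001, 0.001]
contact_force: [0.5, 0.0, 5.0]
gripper_width: 44.4
grasp_force: 60.7
```

```bash
cat > s.py <<'E'
from h import *
s=arm.read_state(); R=Ro.from_quat(s['ee_rot']); x=R.as_matrix()[:,0]
print('t',s['clock'],'p',np.round(s['position'],1),'yaw',round(np.degrees(np.arctan2(x[1],x[0])),2),'q6',round(s['joints'][5],3),'F',np.round(s['contact_force'],1),'Ftool',np.round(R.inv().apply(s['contact_force']),1),'T',np.round(s['wrist_torque'],2),'w',round(s['gripper_width'],1),'g',round(s['grasp_force'],1))
E
python3 s.py
```

```text
t 5.65 p [583.1 149.5  95.6] yaw 111.76 q6 3.001 F [0.5 0.  5. ] Ftool [-0.2  0.5 -5. ] T [ 0.14 -0.37  0.04] w 44.4 g 60.7
```

Emit:
{"name": "arm_command", "arguments": {"rows": [[[0,0,0.0003],[0,0,0.04]],[[0,0,0.0006],[0,0,0.08]],[[0,0,0.001],[0,0,0.12]],[[0,0,0.0013],[0,0,0.16]],[[0,0,0.0016],[0,0,0.2]]]}}

```text
clock: 6.15
position: [582.3, 149.4, 95.1]
ee_rot: [0.791, 0.612, 0.0, 0.0]
contact_force: [-0.8, 1.4, 6.6]
gripper_width: 43.9
grasp_force: 60.8
```

```bash
python3 s.py
```

```text
t 6.15 p [582.3 149.4  95.1] yaw 75.47 q6 2.368 F [-0.8  1.4  6.6] Ftool [ 1.2 -1.1 -6.6] T [0.38 0.37 0.04] w 43.9 g 60.8
```

Emit:
{"name": "arm_command", "arguments": {"rows": [[[0,0,0.0003],[0,0,0.04]],[[0,0,0.0006],[0,0,0.08]],[[0,0,0.001],[0,0,0.12]],[[0,0,0.0013],[0,0,0.16]],[[0,0,0.0016],[0,0,0.2]]]}}

```text
clock: 6.65
position: [581.6, 149.8, 94.7]
ee_rot: [0.941, 0.338, -0.0, -0.0]
contact_force: [-2.5, 3.1, 7.8]
gripper_width: 44.4
grasp_force: 60.9
```

Emit:
{"name": "arm_command", "arguments": {"rows": [[[0,0,0.0003],[0,0,0.04]],[[0,0,0.0006],[0,0,0.08]],[[0,0,0.001],[0,0,0.12]],[[0,0,0.0013],[0,0,0.16]],[[0,0,0.0016],[0,0,0.2]]]}}

```text
clock: 7.15
position: [581.4, 150.5, 94.3]
ee_rot: [1.0, 0.03, -0.0, -0.001]
contact_force: [-5.2, 5.8, 7.8]
gripper_width: 44.6
grasp_force: 61.0
```

```bash
python3 s.py
```

```text
t 7.15 p [581.4 150.5  94.3] yaw 3.46 q6 1.111 F [-5.2  5.8  7.8] Ftool [-4.9 -6.1 -7.8] T [1.75 1.3  0.04] w 44.6 g 61.0
```

Emit:
{"name": "arm_command", "arguments": {"rows": [[[-0.001,-0.001,0.0003],[0,0,0.04]],[[-0.002,-0.002,0.0006],[0,0,0.08]],[[-0.003,-0.003,0.001],[0,0,0.12]],[[-0.004,-0.004,0.0014],[0,0,0.16]],[[-0.004,-0.004,0.0018],[0,0,0.19]]]}}

```text
clock: 7.65
position: [581.4, 151.5, 94.0]
ee_rot: [0.964, -0.264, 0.001, -0.001]
contact_force: [-1.3, 5.0, 6.9]
gripper_width: 44.2
grasp_force: 61.0
```

```bash
python3 s.py
```

```text
t 7.65 p [581.4 151.5  94. ] yaw -30.67 q6 0.513 F [-1.3  5.   6.9] Ftool [-3.7 -3.6 -6.9] T [1.32 0.44 0.07] w 44.2 g 61.0
```

Emit:
{"name": "arm_command", "arguments": {"rows": [[[-0.001,-0.001,0.0002],[0,0,0.03]],[[-0.002,-0.002,0.0004],[0,0,0.06]],[[-0.003,-0.003,0.0008],[0,0,0.09]],[[-0.003,-0.003,0.001],[0,0,0.12]],[[-0.003,-0.003,0.001],[0,0,0.12]]]}}

```text
clock: 8.15
position: [581.7, 152.1, 93.8]
ee_rot: [0.898, -0.439, 0.001, -0.001]
contact_force: [0.6, 2.4, 5.8]
gripper_width: 44.2
grasp_force: 61.0
```

```bash
python3 s.py
```

```text
t 8.15 p [581.7 152.1  93.8] yaw -52.13 q6 0.137 F [0.6 2.4 5.8] Ftool [-1.6 -2.  -5.8] T [ 0.7  -0.13 -0.03] w 44.2 g 61.0
```

Emit:
{"name": "arm_command", "arguments": {"rows": [[[0,-0.001,0.0002],[0,0,0.03]],[[-0.001,-0.001,0.0004],[0,0,0.06]],[[-0.001,-0.002,0.0008],[0,0,0.09]],[[-0.001,-0.002,0.001],[0,0,0.12]],[[-0.001,-0.002,0.001],[0,0,0.12]]]}}

```text
clock: 8.65
position: [582.2, 152.4, 93.6]
ee_rot: [0.8, -0.6, 0.001, -0.001]
contact_force: [0.8, 1.9, 5.5]
gripper_width: 44.5
grasp_force: 61.0
```

```bash
python3 s.py
```

```text
t 8.65 p [582.2 152.4  93.6] yaw -73.73 q6 -0.241 F [0.8 1.9 5.5] Ftool [-1.6 -1.4 -5.5] T [ 0.5  -0.34 -0.06] w 44.5 g 61.0
```

Emit:
{"name": "arm_command", "arguments": {"rows": [[[0,0,0.0002],[0,0,0.03]],[[-0.001,-0.001,0.0004],[0,0,0.06]],[[-0.001,-0.001,0.0008],[0,0,0.09]],[[-0.001,-0.001,0.001],[0,0,0.12]],[[-0.001,-0.001,0.001],[0,0,0.12]]]}}

```text
clock: 9.15
position: [582.7, 152.5, 93.3]
ee_rot: [-0.674, 0.739, -0.001, 0.002]
contact_force: [2.6, 0.7, 5.6]
gripper_width: 44.5
grasp_force: 61.0
```

```bash
python3 s.py
```

```text
t 9.15 p [582.7 152.5  93.3] yaw -95.24 q6 -0.617 F [2.6 0.7 5.6] Ftool [-1.  -2.5 -5.5] T [ 0.3  -0.68 -0.  ] w 44.5 g 61.0
```

Total is about 207°, and the ring still turns freely.

Emit:
{"name": "arm_command", "arguments": {"rows": [[[0,0,0.0002],[0,0,0.03]],[[-0.001,-0.001,0.0004],[0,0,0.06]],[[-0.001,-0.002,0.0008],[0,0,0.09]],[[-0.001,-0.002,0.001],[0,0,0.12]],[[-0.001,-0.002,0.001],[0,0,0.12]]]}}

```text
clock: 9.65
position: [583.2, 152.4, 93.1]
ee_rot: [-0.524, 0.852, -0.0, 0.002]
contact_force: [2.1, -0.1, 5.9]
gripper_width: 44.4
grasp_force: 61.0
```

```bash
python3 s.py
```

```text
t 9.65 p [583.2 152.4  93.1] yaw -116.82 q6 -0.993 F [ 2.1 -0.1  5.9] Ftool [-0.9 -2.  -5.9] T [ 0.   -0.76 -0.09] w 44.4 g 61.0
```

Emit:
{"name": "arm_command", "arguments": {"rows": [[[0,0,0.0002],[0,0,0.03]],[[0,-0.001,0.0004],[0,0,0.06]],[[0,-0.002,0.0008],[0,0,0.09]],[[-0.001,-0.002,0.001],[0,0,0.12]],[[-0.001,-0.002,0.001],[0,0,0.12]]]}}

```text
clock: 10.15
position: [583.7, 152.1, 92.8]
ee_rot: [-0.355, 0.935, -0.0, 0.001]
contact_force: [3.1, -0.5, 6.0]
gripper_width: 44.1
grasp_force: 60.9
```

```bash
python3 s.py
```

```text
t 10.15 p [583.7 152.1  92.8] yaw -138.43 q6 -1.37 F [ 3.1 -0.5  6. ] Ftool [-2.  -2.4 -6. ] T [-0.22 -0.75 -0.03] w 44.1 g 60.9
```

Emit:
{"name": "arm_command", "arguments": {"rows": [[[0,0,0.0002],[0,0,0.03]],[[-0.001,-0.001,0.0004],[0,0,0.06]],[[-0.001,-0.002,0.0008],[0,0,0.09]],[[-0.001,-0.002,0.001],[0,0,0.12]],[[-0.001,-0.002,0.001],[0,0,0.12]]]}}

```text
clock: 10.65
position: [584.0, 151.6, 92.6]
ee_rot: [-0.173, 0.985, -0.0, 0.001]
contact_force: [1.5, -1.9, 5.3]
gripper_width: 44.5
grasp_force: 61.0
```

```bash
python3 s.py
```

```text
t 10.65 p [584.  151.6  92.6] yaw -160.03 q6 -1.746 F [ 1.5 -1.9  5.3] Ftool [-0.7 -2.3 -5.3] T [-0.41 -0.72 -0.06] w 44.5 g 61.0
```

Emit:
{"name": "arm_command", "arguments": {"rows": [[[0,0,0.0002],[0,0,0.03]],[[-0.001,-0.001,0.0004],[0,0,0.06]],[[-0.001,-0.002,0.0008],[0,0,0.09]],[[-0.001,-0.002,0.001],[0,0,0.12]],[[-0.001,-0.002,0.001],[0,0,0.12]]]}}

```text
clock: 11.15
position: [584.1, 151.0, 92.3]
ee_rot: [0.014, 1.0, -0.0, 0.001]
contact_force: [1.5, -1.5, 6.1]
gripper_width: 44.3
grasp_force: 61.0
```

```bash
python3 s.py
```

```text
t 11.15 p [584.1 151.   92.3] yaw 178.37 q6 -2.122 F [ 1.5 -1.5  6.1] Ftool [-1.5 -1.5 -6.1] T [-0.46 -0.49 -0.02] w 44.3 g 61.0
```

```bash
python3 - <<'E'
from h import *
a=np.load('side.npz')['im']; im,d=look('side')
f=lambda i:cv2.resize(i[260:350,290:380],(400,400),interpolation=cv2.INTER_CUBIC)
cv2.imwrite('pics/side2.png',np.hstack([f(a),f(im)]))
E
```

```text
(no output)
```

View pics/side2.png

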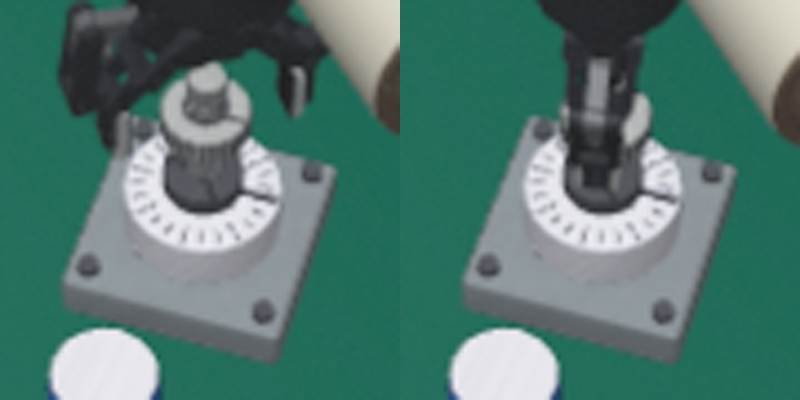

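The left half is before and the right half is now. The pointer, at (260,195) and (660,195), hasn't moved, so the stud isn't being dragged yet at about 293°.

Emit:
{"name": "arm_command", "arguments": {"rows": [[[0,0,0.0002],[0,0,0.03]],[[-0.001,-0.001,0.0004],[0,0,0.06]],[[-0.001,-0.001,0.0008],[0,0,0.09]],[[-0.001,-0.001,0.001],[0,0,0.12]],[[-0.001,-0.001,0.001],[0,0,0.12]]]}}

```text
clock: 11.7
position: [583.9, 150.5, 92.0]
ee_rot: [0.201, 0.98, -0.0, 0.0]
contact_force: [1.0, -2.7, 6.7]
gripper_width: 44.4
grasp_force: 61.0
```

```bash
python3 s.py
```

```text
t 11.7 p [583.9 150.5  92. ] yaw 156.76 q6 -2.498 F [ 1.  -2.7  6.7] Ftool [-2.  -2.1 -6.7] T [-0.61 -0.33 -0.02] w 44.4 g 61.0
```

Emit:
{"name": "arm_command", "arguments": {"rows": [[[0,0,0.0002],[0,0,0.03]],[[-0.001,-0.001,0.0004],[0,0,0.06]],[[-0.001,-0.002,0.0008],[0,0,0.09]],[[-0.001,-0.002,0.001],[0,0,0.12]],[[-0.001,-0.002,0.001],[0,0,0.12]]]}}

```text
clock: 12.2
position: [583.7, 150.0, 91.8]
ee_rot: [0.381, 0.924, -0.0, 0.0]
contact_force: [0.4, -1.8, 8.0]
gripper_width: 44.0
grasp_force: 61.0
```

```bash
python3 s.py
```

```text
t 12.2 p [583.7 150.   91.8] yaw 135.16 q6 -2.875 F [ 0.4 -1.8  8. ] Ftool [-1.5 -1.  -8. ] T [-0.55 -0.04 -0.07] w 44.0 g 61.0
```

Emit:
{"name": "arm_command", "arguments": {"rows": [[[0,0,0],[0,0,0]],[[0,0,0],[0,0,0]],[[0,0,0],[0,0,0]],[[0,0,0],[0,0,0]],[[0,0,0],[0,0,0]]], "grip": 1}}

```text
clock: 12.7
position: [583.3, 150.6, 90.5]
ee_rot: [0.381, 0.924, -0.0, -0.0]
contact_force: [0.2, 0.3, -0.1]
gripper_width: 85.4
grasp_force: 0.0
```

```bash
python3 s.py; python3 -c "
from h import *
plan([582.7,151,92.8],108,3)"
```

```text
t 12.7 p [583.3 150.6  90.5] yaw 135.15 q6 -2.875 F [ 0.2  0.3 -0.1] Ftool [0.  0.4 0.1] T [-0.01 -0.01  0.04] w 85.4 g 0.0
[0.0009, -0.0002, -0.0031] [-0.0002, -0.0002, -0.2]
[0.0009, 0.0004, -0.0031] [-0.0, 0.0, -0.2]
[0.0005, 0.0008, -0.0031] [-0.0, 0.0, -0.2]
```

Emit:
{"name": "arm_command", "arguments": {"rows": [[[0.001,0,-0.003],[0,0,-0.04]],[[0.001,0,-0.003],[0,0,-0.08]],[[0.001,0,-0.003],[0,0,-0.12]],[[0.001,0,-0.003],[0,0,-0.16]],[[0.001,0,-0.003],[0,0,-0.2]]]}}

```text
clock: 13.2
position: [583.3, 150.8, 91.5]
ee_rot: [0.075, 0.997, -0.0, -0.0]
contact_force: [0.2, 0.9, -1.0]
gripper_width: 85.2
grasp_force: 0.0
```

Emit:
{"name": "arm_command", "arguments": {"rows": [[[0.001,0,-0.003],[0,0,-0.04]],[[0.001,0,-0.003],[0,0,-0.08]],[[0.001,0,-0.003],[0,0,-0.12]],[[0.001,0,-0.003],[0,0,-0.16]],[[0.001,0,-0.003],[0,0,-0.2]]]}}

```text
clock: 13.7
position: [583.0, 150.9, 92.3]
ee_rot: [-0.237, 0.971, 0.0, -0.0]
contact_force: [0.5, -0.2, 1.0]
gripper_width: 85.3
grasp_force: 0.0
```

Emit:
{"name": "arm_command", "arguments": {"rows": [[[0.001,0.001,-0.003],[0,0,-0.04]],[[0.001,0.001,-0.003],[0,0,-0.08]],[[0.001,0.001,-0.003],[0,0,-0.12]],[[0.001,0.001,-0.003],[0,0,-0.16]],[[0.001,0.001,-0.003],[0,0,-0.2]]]}}

```text
clock: 14.2
position: [582.7, 151.0, 93.0]
ee_rot: [-0.526, 0.851, 0.0, -0.0]
contact_force: [0.8, -1.2, 1.0]
gripper_width: 85.2
grasp_force: 0.0
```

Emit:
{"name": "arm_command", "arguments": {"rows": [[[0,0,0],[0,0,0]],[[0,0,0],[0,0,0]],[[0,0,0],[0,0,0]],[[0,0,0],[0,0,0]],[[0,0,0],[0,0,0]]], "grip": 0}}

```text
clock: 14.7
position: [582.7, 151.1, 93.4]
ee_rot: [-0.523, 0.852, 0.0, -0.0]
contact_force: [-2.2, 0.4, 2.5]
gripper_width: 44.3
grasp_force: 60.8
```

Emit:
{"name": "arm_command", "arguments": {"rows": [[[0,0,0],[0,0,0]],[[0,0,0],[0,0,0]],[[0,0,0],[0,0,0]]]}}

```text
clock: 15.0
position: [582.8, 151.1, 93.3]
ee_rot: [-0.523, 0.852, 0.0, 0.0]
contact_force: [-2.1, 0.6, 2.6]
gripper_width: 44.8
grasp_force: 60.8
```

```bash
python3 s.py
```

```text
t 15.0 p [582.8 151.1  93.3] yaw -116.87 q6 -0.991 F [-2.1  0.6  2.6] Ftool [ 0.4  2.2 -2.6] T [ 0.21  0.58 -0.02] w 44.8 g 60.8
```

Emit:
{"name": "arm_command", "arguments": {"rows": [[[0,0,0.0002],[0,0,0.03]],[[0,0,0.0004],[0,0,0.06]],[[0,0,0.0008],[0,0,0.09]],[[0,0,0.0008],[0,0,0.1]],[[0,0,0.0008],[0,0,0.1]]]}}

```text
clock: 15.5
position: [582.8, 151.1, 93.2]
ee_rot: [-0.385, 0.923, -0.0, -0.0]
contact_force: [-2.0, 1.4, 4.0]
gripper_width: 44.6
grasp_force: 60.5
```

```bash
python3 s.py
```

```text
t 15.5 p [582.8 151.1  93.2] yaw -134.76 q6 -1.304 F [-2.   1.4  4. ] Ftool [ 0.4  2.4 -4. ] T [0.2  0.66 0.42] w 44.6 g 60.5
```

Emit:
{"name": "arm_command", "arguments": {"rows": [[[0,0,0],[0,0,0.02]],[[0,0,0],[0,0,0.04]],[[0,0,0],[0,0,0.05]],[[0,0,0],[0,0,0.05]]]}}

```text
clock: 15.9
position: [582.8, 151.1, 93.2]
ee_rot: [-0.311, 0.95, -0.0, 0.0]
contact_force: [-1.5, 0.8, 4.0]
gripper_width: 44.7
grasp_force: 60.5
```

```bash
python3 s.py; python3 - <<'E'
from h import *
a=cv2.imread('pics/side0.png'); im,d=look('side')
f=lambda i:cv2.resize(i[260:350,290:380],(400,400),interpolation=cv2.INTER_CUBIC)
cv2.imwrite('pics/side3.png',np.hstack([f(a),f(im)]))
E
```

```text
t 15.9 p [582.8 151.1  93.2] yaw -143.76 q6 -1.461 F [-1.5  0.8  4. ] Ftool [ 0.8  1.5 -4. ] T [0.23 0.68 0.43] w 44.7 g 60.5
```

View pics/side3.png

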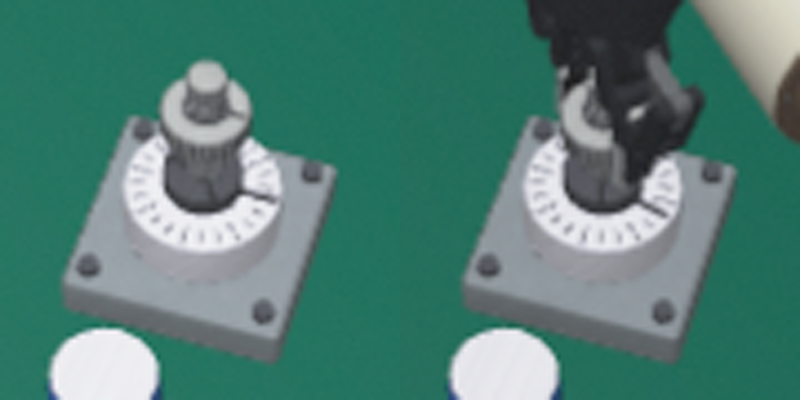

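The ring bound at about 345° of turn, with torque at 0.43 N m. The pointer has swung from (265,196) to (657−400,209), roughly 15–20° clockwise. That makes the turn at least 3/4, so the lever goes away from the robot. I release and rise.

Emit:
{"name": "arm_command", "arguments": {"rows": [[[0,0,0],[0,0,0]],[[0,0,0],[0,0,0]],[[0,0,0],[0,0,0]],[[0,0,0],[0,0,0]],[[0,0,0],[0,0,0]]], "grip": 1}}

```text
clock: 16.45
position: [582.9, 150.9, 92.8]
ee_rot: [-0.31, 0.951, 0.0, -0.0]
contact_force: [-0.2, -0.6, -0.1]
gripper_width: 85.5
grasp_force: 0.0
```

Emit:
{"name": "arm_command", "arguments": {"rows": [[[0,0,-0.1],[0,0,0]],[[0,0,-0.2],[0,0,0]],[[0,0,-0.3],[0,0,0]],[[0,0,-0.4],[0,0,0]],[[0,0,-0.46],[0,0,0]]]}}

```text
clock: 16.95
position: [583.6, 151.2, 210.3]
ee_rot: [-0.31, 0.951, 0.0, 0.002]
contact_force: [0.5, -0.0, -0.7]
gripper_width: 85.4
grasp_force: 0.0
```

```bash
python3 s.py; python3 -c "
from h import *
plan([475,-174,200],-36.2,2)"
```

```text
t 16.95 p [583.6 151.2 210.3] yaw -143.85 q6 -1.462 F [ 0.5 -0.  -0.7] Ftool [-0.4 -0.3  0.7] T [-0.02 -0.09 -0.04] w 85.4 g 0.0
[0.5591, -0.3971, 0.0192] [-0.0001, 0.0011, 0.1006]
[0.408, -0.5512, 0.0207] [0.0, -0.0, 0.1006]
```

Emit:
{"name": "arm_command", "arguments": {"rows": [[[0.14,-0.1,0.019],[0,0,0.04]],[[0.28,-0.2,0.019],[0,0,0.07]],[[0.42,-0.3,0.019],[0,0,0.1]],[[0.559,-0.397,0.019],[0,0,0.1]],[[0.559,-0.397,0.019],[0,0,0.1]]], "grip": 0}}

```text
clock: 17.45
position: [526.3, -15.1, 203.4]
ee_rot: [-0.155, 0.988, 0.0, -0.001]
contact_force: [-0.6, 0.7, 0.1]
gripper_width: 12.5
grasp_force: 0.0
```

Emit:
{"name": "arm_command", "arguments": {"rows": [[[0.1,-0.14,0.02],[0,0,0.04]],[[0.2,-0.28,0.02],[0,0,0.07]],[[0.3,-0.42,0.02],[0,0,0.1]],[[0.408,-0.551,0.02],[0,0,0.1]],[[0.408,-0.551,0.02],[0,0,0.1]]]}}

```text
clock: 17.95
position: [472.8, -177.2, 198.1]
ee_rot: [0.001, 1.0, -0.0, -0.0]
contact_force: [-0.0, -0.1, -0.2]
gripper_width: 0.6
grasp_force: 0.0
```

```bash
python3 s.py; python3 - <<'E'
from h import *
plan([475,-174,80],0,1)
im,d=look('top','top1'); P=cloud('top',d); X,Y,Z=P[...,0],P[...,1],P[...,2]
for n,m in(('ring',(np.hypot(X-582.5,Y-150.5)<40)&(Z>110)&(Z<136)),('ball',(np.hypot(X-525,Y+173)<60)&(Z>85)&(Z<125))): print(n,m.sum(),np.median(P[m],0))
cv2.imwrite('pics/t1.png',cv2.resize(im[195:325,175:305],(500,500),interpolation=cv2.INTER_CUBIC))
E
```

```text
t 17.95 p [ 472.8 -177.2  198.1] yaw 179.84 q6 -1.537 F [-0.  -0.1 -0.2] Ftool [ 0.  -0.1  0.2] T [ 0.08  0.05 -0.01] w 0.6 g 0.0
[-0.0091, 0.0127, 0.4726] [-0.0, -0.0002, 0.0]
ring 325 [580.29574557 146.46641925 121.41574369]
ball 130 [ 527.25707293 -172.17374721  111.02923075]
```

View pics/t1.png

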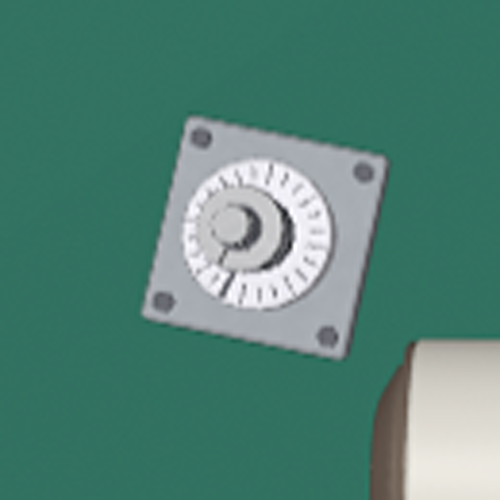

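The top crop shows the pointer at (230,285), moved about one division clockwise. The ring has dropped about 4 mm, so the lever goes away from the robot. I descend on the robot side and push.

Emit:
{"name": "arm_command", "arguments": {"rows": [[[-0.009,0.013,0.12],[0,0,0]],[[-0.009,0.013,0.24],[0,0,0]],[[-0.009,0.013,0.36],[0,0,0]],[[-0.009,0.013,0.472],[0,0,0]],[[-0.009,0.013,0.472],[0,0,0]]]}}

```text
clock: 18.5
position: [474.5, -169.7, 76.9]
ee_rot: [-0.002, 1.0, 0.0, -0.004]
contact_force: [-0.5, 0.4, 0.0]
gripper_width: -0.1
grasp_force: 0.0
```

Emit:
{"name": "arm_command", "arguments": {"rows": [[[-0.05,0,0],[0,0,0]],[[-0.09,0,0],[0,0,0]],[[-0.13,0,0],[0,0,0]],[[-0.17,0,0],[0,0,0]],[[-0.2,0,0],[0,0,0]]]}}

```text
clock: 19.0
position: [528.1, -170.9, 80.9]
ee_rot: [-0.001, 1.0, -0.0, 0.001]
contact_force: [-1.0, -1.4, 0.1]
gripper_width: 0.3
grasp_force: 0.4
```

Emit:
{"name": "arm_command", "arguments": {"rows": [[[-0.03,0,0],[0,0,0]],[[-0.06,0,0],[0,0,0]],[[-0.085,0,0],[0,0,0]],[[-0.085,0,0],[0,0,0]]]}}

```text
clock: 19.4
position: [546.6, -170.9, 79.6]
ee_rot: [-0.001, 1.0, 0.0, -0.002]
contact_force: [-3.6, -0.8, 0.9]
gripper_width: 0.0
grasp_force: 2.0
```

```bash
python3 s.py
```

```text
t 19.4 p [ 546.6 -170.9   79.6] yaw -179.89 q6 -1.548 F [-3.6 -0.8  0.9] Ftool [ 3.6 -0.8 -0.9] T [-0.05  1.08 -0.05] w 0.0 g 2.0
```

Emit:
{"name": "arm_command", "arguments": {"rows": [[[-0.006,0,0],[0,0,0]],[[-0.012,0,0],[0,0,0]],[[-0.012,0,0],[0,0,0]],[[-0.012,0,0],[0,0,0]]]}}

```text
clock: 19.8
position: [546.8, -170.9, 79.5]
ee_rot: [-0.001, 1.0, 0.0, -0.004]
contact_force: [-8.9, 0.3, 3.3]
gripper_width: 0.1
grasp_force: 4.4
```

Emit:
{"name": "arm_command", "arguments": {"rows": [[[0.05,0,0],[0,0,0]],[[0.15,0,0],[0,0,0]],[[0.25,0,-0.1],[0,0,0]],[[0.3,0,-0.3],[0,0,0]],[[0.4,0,-0.45],[0,0,0]]]}}

```text
clock: 20.3
position: [452.7, -171.3, 195.1]
ee_rot: [-0.002, 1.0, -0.001, 0.002]
contact_force: [1.0, 0.0, 0.5]
gripper_width: 0.1
grasp_force: 0.0
```

Emit:
{"name": "arm_command", "arguments": {"rows": [[[0,0,0],[0,0,0]],[[0,0,0],[0,0,0]],[[0,0,0],[0,0,0]]]}}

```text
clock: 20.6
position: [451.1, -170.9, 192.0]
ee_rot: [-0.001, 1.0, 0.0, -0.0]
contact_force: [0.0, -0.0, 0.4]
gripper_width: -0.0
grasp_force: 0.0
```

```bash
python3 s.py; python3 - <<'E'
from h import *
im,d=look('top'); P=cloud('top',d); X,Y,Z=P[...,0],P[...,1],P[...,2]
m=(np.hypot(X-555,Y+173)<45)&(Z>80)&(Z<115); p=P[m]; r=cv2.minAreaRect(p[:,:2].astype(np.float32)); print('ball',m.sum(),p.max(0),r[0],r[1])
cv2.imwrite('pics/t2.png',cv2.resize(im[195:325,175:500],(800,320),interpolation=cv2.INTER_CUBIC))
E
```

```text
t 20.6 p [ 451.1 -170.9  192. ] yaw -179.87 q6 -1.544 F [ 0.  -0.   0.4] Ftool [-0.  -0.  -0.4] T [ 0.07 -0.02 -0.02] w -0.0 g 0.0
ball 127 [ 581.55970019 -162.61799207  107.65665528] (569.8782348632812, -174.826904296875) (24.45403480529785, 23.20287322998047)
```

View pics/t2.png

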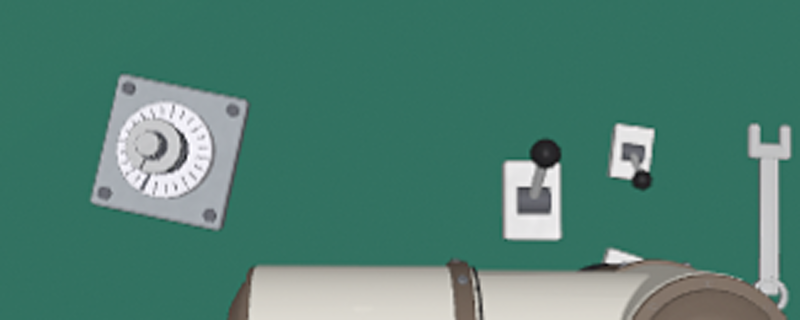

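The result lever leans fully away, with its ball at crop (545,152), or world x 569.9 against 569.8 expected. The robot touches nothing, so I hand in.

```bash
python3 -c "
from bench import arm
print(arm.job_done())"
```

```text
the job is handed in; nothing more can be done
None
```

The job is handed in; the judge's result was not shown. The ring bound after about 0.95 turn and dropped about 4 mm, the stud was dragged round by roughly 15–20°, the result lever is fully over away from the robot, and the arm is clear of everything.

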